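# Change the filter cartridges in the quick couplers and stow the rack

## Robot

A 6-joint arm with a two-finger parallel gripper is mounted at the origin on a cart in front of the work surface, level with it; the furniture and walls round the work are solid. World frame = base frame: x ahead of the robot, y to its left, z up, the work surface at z = 0. Lengths are in m, angles in degrees, forces in N, time in s.
With the tool pointing down it reaches from about 0.25 to 0.725 m from the base axis. Payload 9.7 kg.
Tool frame: the origin (TCP) lies at the very end of the fingers, on their centre line; the grasp point (between the pads) lies grasp_offset behind it (grasp_offset is the distance from the TCP to the grasp point, in m); z points along the fingers, y is the line along which they close (so a half turn about z gives the same grasp; the last joint's range is limited). The gripper opens to 85 mm and grips with 20 to 120 N. Pads are 22 mm wide; open, the fingers measure 114 mm over their backs; the gripper's body (76 mm by 85 mm) begins 54 mm behind the grasp point. The pads swing forward as they close: fully open they stand 13 mm farther back than shut.
Start: joints at [63.713, 4.979, 10.078, 95.1, 0, 90], TCP at [0.244, 0.493, 0.211] pointing down, gripper open.
Joint ranges: [-179.16, 179.16], [-48.56, 103.87], [-65.8, 70.77], [-126.05, 130.52], [-82.76, 87.17], [-180, 180]. Speed limits (degrees/s): [127.2, 127.2, 147.25, 180, 180, 180].

## Interface

Orientations are given as [roll, pitch, yaw] about the fixed x, y, z axes, in that order (R = Rz(yaw) Ry(pitch) Rx(roll)).
In Python, from workcell import get_obs, camera, calibration, job_done, recognise, cut_out, mark_of, grasp_offset gives the robot as it stands.
- The arm moves only by the tool servo_tool, never from a script. Its argument "moves" is a list of rows, each a list of 3 entries, a list of its own where there are three numbers: the turn, a rotation vector about the tool's x, y, z in degrees, then the shift along the tool's x, y, z in m, then the opening in per cent of the stroke, from 0 (shut) to 100 (fully open). In form: [[[ax, ay, az], [x, y, z], claw], ...]. A call has 1 to 12 rows; each row shifts and turns the commanded pose from where the row before left it, along the tool's axes as they then stand; what a row does not reach is not made up. A row lasts 1/10 s, in which the tool goes at most 50 mm and 8.59 degrees, less where a joint would pass 70% of its speed; a pose out of reach is approached as far as the arm can. A call is refused whole if a number of a shift passes 0.05 or a number of a turn 8.59, either way. A call with a gripper value outside its range is refused whole. The fingers move at their own pace and stop on an object; "force" is the grip in N (left out, the last holds). Time passes only in rows, so rows that do not move let the fingers close. It gives the time, the measured TCP pose, the force, the opening and the grip force at its end, in the units of the state.
- get_obs(): the state, without advancing time (a new reading comes with each control period).
- camera(name): name is "side" or "top" or "wrist"; returns (picture, depth): 384x512x3 uint8, red, green, blue; 384x512 float32, m along the optical axis (not along the pixel's ray), 0 where there is no reading.
- calibration(name): a dict with "camera_matrix" (3x3 intrinsics, pixels), "R" (3x3) and "t" (3): a world point X has camera coordinates R X + t. Camera axes: x right, y down, z forward; pixel columns grow to the right and rows downward; lengths in m; the calibration is good to about 2 mm. A picture is of the moment at which its call begins: read the wrist's pose just before it. calibration takes no time and is no camera call; for the wrist camera it gives the pose at the moment of the call.
- job_done(): hands the job in; it is judged then, once.
Trained networks look in the newest picture that a camera, given by its name, has taken for a name from the list of things; names that differ only in an ending like _2 or _b are one class to them, and where a whole thing is asked for, a point or a joint stands for the part that bears it (a point fixed in the world has none). Each returns a list of dicts, best first, with "score" (0 to 1); they miss things now and then, are a little off and sometimes report something else, mostly with a low value. They report only what shows in the picture. A call takes as long as a camera call. They do not tell look-alikes from the thing itself.
- recognise(name, camera): "xyz" ([x, y, z] in m, in the coordinates of the camera as it stood for that picture, good to about 4 mm: the middle of the surface that is visible of it).
- cut_out(name, camera): "mask" (384x512 bool, what is visible of it).
- mark_of(name, camera): "xyz" ([x, y, z] in m, in the coordinates of the camera as it stood for that picture, good to about 4 mm: a listed point, or the origin of a listed thing).
The state is a dict: "time": time; "q": joint angles; "qd": joint speeds; "joint_efforts": joint torques, N m; "ee_pos": TCP position; "tcp_rot": TCP orientation; "wrist_force": force on the tool from outside, world axes, zero at the start; "torque": the same for the moment, N m; "opening": finger opening in m; "grasp_force": force on a finger pad.
Only numpy, scipy, OpenCV 4.12 (cv2) and the standard library are available. Lean on these libraries where they do the work, as an engineer would, in place of code of your own. Each camera call takes 0.05 s, during which the arm holds its last target. There are 200 camera calls.

## Task

Shut off the water at the filter station with the red lever, then fit each cartridge standing in the rack into the coupler of its colour: pull the coupler's sleeve right back until it stays, press the cartridge fully home, and see that the sleeve springs forward over it. When all are locked in, turn the water on again with the lever, and stow the empty grey rack on the blue base tray, its four lugs down in the corner sockets; never pull a sleeve while the water is on, and do not disturb the jam jar or the salt shaker.

Things in the scene. Friction and masses are not known exactly. Their poses are not given: they have to be found in the camera images.
- cart_blue_center (a point): filter cartridge banded blue (None if absent), 0.14 kg, 102 mm tall; this point: its centre, half-way up; z up its axis. Upper 70 mm: cylinder, diameter 44. Below its flat shoulder (19 mm under this point): black plug, diameter 24, 32 mm long, chamfered tip, locking groove. It starts in a rack hole, plug down, shoulder on the rack's deck, 44 mm above the worktop
- port_blue (a point): centre of the mouth of the fixed upright coupler with the blue sleeve, 90 mm above the worktop; z up, y along the row of couplers, x across it, away from the robot. Bore 27 mm. A cartridge is home when its shoulder rests on the mouth (centre 19 mm above this point). Couplers are 95 mm apart on a white deck 30 mm high; order from +y to -y: blue, green, orange, lever
- sleeve_blue (a joint): blue sleeve, m: 0 = forward (up), 0.012 = fully back (down). Ring, diameter 46, spans z 58 to 88 mm when forward, held up by a 7 N spring, its jaws then block the bore; pulled down past 8 mm it stays back and the bore is open. A plug pressed down with some 4 N (more than the cartridge weighs) trips it 3 mm above the seat: the sleeve springs up and the jaws lock the plug
- cart_green_center (a point): filter cartridge banded green (None if absent), 0.14 kg, 102 mm tall; this point: its centre, half-way up; z up its axis. Upper 70 mm: cylinder, diameter 44. Below its flat shoulder (19 mm under this point): black plug, diameter 24, 32 mm long, chamfered tip, locking groove. It starts in a rack hole, plug down, shoulder on the rack's deck, 44 mm above the worktop
- port_green (a point): centre of the mouth of the fixed upright coupler with the green sleeve, 90 mm above the worktop; z up, y along the row of couplers, x across it, away from the robot. Bore 27 mm. A cartridge is home when its shoulder rests on the mouth (centre 19 mm above this point). Couplers are 95 mm apart on a white deck 30 mm high; order from +y to -y: blue, green, orange, lever
- sleeve_green (a joint): green sleeve, m: 0 = forward (up), 0.012 = fully back (down). Ring, diameter 46, spans z 58 to 88 mm when forward, held up by a 7 N spring, its jaws then block the bore; pulled down past 8 mm it stays back and the bore is open. A plug pressed down with some 4 N (more than the cartridge weighs) trips it 3 mm above the seat: the sleeve springs up and the jaws lock the plug
- cart_orange_center (a point): filter cartridge banded orange (None if absent), 0.14 kg, 102 mm tall; this point: its centre, half-way up; z up its axis. Upper 70 mm: cylinder, diameter 44. Below its flat shoulder (19 mm under this point): black plug, diameter 24, 32 mm long, chamfered tip, locking groove. It starts in a rack hole, plug down, shoulder on the rack's deck, 44 mm above the worktop
- port_orange (a point): centre of the mouth of the fixed upright coupler with the orange sleeve, 90 mm above the worktop; z up, y along the row of couplers, x across it, away from the robot. Bore 27 mm. A cartridge is home when its shoulder rests on the mouth (centre 19 mm above this point). Couplers are 95 mm apart on a white deck 30 mm high; order from +y to -y: blue, green, orange, lever
- sleeve_orange (a joint): orange sleeve, m: 0 = forward (up), 0.012 = fully back (down). Ring, diameter 46, spans z 58 to 88 mm when forward, held up by a 7 N spring, its jaws then block the bore; pulled down past 8 mm it stays back and the bore is open. A plug pressed down with some 4 N (more than the cartridge weighs) trips it 3 mm above the seat: the sleeve springs up and the jaws lock the plug
- valve (a joint): red shut-off lever at the -y end of the filter station, rad: 0 = water on (leans 0.4 rad from upright toward the robot, station -x), 0.8 = shut (leans 0.4 rad away, station +x); stays where it is left
- valve_tip (a point): centre of the red ball (diameter 26 mm) at the tip of the shut-off lever, on a 10 mm rod, 90 mm from the hinge; the hinge axis runs along the row of couplers (their y), 52 mm above the worktop. Its own axes turn with the lever
- rack_handle (a point): grip point on the handle of the loose grey rack (0.35 kg, 140 x 116 mm), 78 mm above its feet; x along its long side, z up. Handle: upright tab 36 mm long (x), 10 mm thick (y), from the deck 34 mm below this point to 15 mm above it. Cartridge holes at x +-40, y +-35 mm. Stacking lugs: four legs 13 mm square, tapered to 9 mm in the last 8 mm, at x +-60, y +-48 mm
- base_center (a point): centre of the loose blue base tray (0.45 kg), 140 x 116 x 24 mm, 12 mm above its underside; x along its long side, z up. Corner sockets at x +-60, y +-48 mm: 17 mm square, 18 mm deep, open at the tray's top; they take the rack's lugs, either way round. With the rack fully down its handle point is 72 mm above this point
- jam_jar: jam jar, 99 mm tall, a bystander at the right, before the station; origin under its base
- salt_shaker: grey salt shaker, 90 mm tall, a bystander left of the station, near the end wall; origin under its base
Not all that is in view belongs to the job. Leave any purple or turquoise look-alike of the part that bears cart_blue_center alone.

How it is judged:
By the outcome, as a careful person would: the job done as asked, in the order asked, and still so for the second after the job is handed in, with the robot touching nothing.
Of cart_blue, cart_green, cart_orange only 2 to 3 are there at a start; the rules pass over those that are not, and their reading is None.
At some moment in a run one of base_tray, rack may be knocked a few centimetres aside while the robot is not near it.
It also fails if it takes over 210 s, if anything falls off the work surface, if the arm or the gripper's body presses on something with over 40 N, if the wrist force passes 120 N, or if a joint passes its speed limit or range.

## Working session

There is one attempt and no reset: what is moved stays moved. The work goes in short steps, Python scripts to look and compute and a tool call to move; the robot and the scene stay as the last step left them, time stands still between calls to the robot, and variables do not carry over. Pictures are saved under pics/ and viewed, at most 14 in all, crops included, and the job is handed in when it is done.

Besides the shell and the picture viewer there is one more tool, called after "Call:" by a JSON object that holds its "op" and its "data". servo_tool: Moves the arm, as the interface text tells. Its arguments: {"type":"object","properties":{"moves":{"type":"array"},"force":{"type":"number"}},"required":["moves"]}

```bash
mkdir -p pics; ls; cat > h.py <<'E'
import numpy as np, cv2
from workcell import *
def shot(n,f=None):
    im,d=camera(n)
    if f: cv2.imwrite('pics/'+f,im[:,:,::-1])
    return im,d
def w(n,p):
    c=calibration(n); return np.array(c['R']).T@(np.array(p)-np.array(c['t']))
def px(n,P):
    c=calibration(n); q=np.array(c['R'])@np.array(P)+np.array(c['t']); u=np.array(c['camera_matrix'])@q; return (u[:2]/u[2]).round().astype(int)
def marks(names,cam,k=2):
    for m in names:
        for r in mark_of(m,cam)[:k]:
            P=w(cam,r['xyz']); print(cam,m,round(r['score'],2),P.round(4),px(cam,P))
E
python3 - <<'E'
from h import *
o=get_obs(); print(o['time'],o['ee_pos'],o['tcp_rot'],o['opening'],grasp_offset)
N=['cart_blue_center','cart_green_center','cart_orange_center','port_blue','port_green','port_orange','valve_tip','rack_handle','base_center','jam_jar','salt_shaker']
for c in ['top','side']:
    shot(c,c+'0.png'); marks(N,c)
E
```

```text
pics
0.0 [0.24345494 0.49288537 0.20987257] [-1.79922838e+02 -1.50314794e-04  1.53714534e+02] 0.08535682028084289 0.0187
top cart_blue_center 0.76 [ 0.636  -0.1048  0.0514] [217 132]
top cart_blue_center 0.63 [ 0.4064 -0.2955  0.0605] [280 204]
top cart_green_center 0.52 [ 0.301  -0.2884  0.0645] [279 239]
top port_green 0.66 [ 0.6043 -0.2824  0.095 ] [274 137]
top port_orange 0.75 [ 0.5322 -0.3447  0.09  ] [296 160]
top valve_tip 0.56 [ 0.4577 -0.3711  0.1393] [307 181]
top base_center 0.67 [ 0.4503 -0.1039  0.0131] [218 193]
top jam_jar 0.74 [ 0.3932 -0.4895 -0.0005] [343 210]
top salt_shaker 0.6 [ 0.6085  0.0064 -0.0031] [184 146]
side cart_blue_center 0.93 [ 0.403  -0.292   0.0577] [270 214]
side cart_blue_center 0.8 [ 0.2055 -0.3089  0.0491] [242 291]
side cart_green_center 0.68 [ 0.3001 -0.2928  0.0657] [253 249]
side cart_green_center 0.19 [ 0.3496 -0.2902  0.0731] [261 229]
side port_green 0.73 [ 0.6062 -0.2762  0.0915] [296 140]
side port_orange 0.65 [ 0.5325 -0.348   0.0859] [313 173]
side port_orange 0.43 [ 0.6819 -0.2209  0.088 ] [287 113]
side valve_tip 0.49 [ 0.4591 -0.3668  0.1346] [311 189]
side rack_handle 0.88 [ 0.3495 -0.2897  0.0754] [260 228]
side rack_handle 0.63 [ 0.6034 -0.2779  0.0924] [297 141]
side base_center 0.91 [ 0.4523 -0.1062  0.0129] [211 181]
side jam_jar 0.96 [ 0.3881 -0.4861  0.001 ] [343 259]
side salt_shaker 0.56 [ 0.6136  0.011  -0.0023] [200 126]
```

View pics/top0.png

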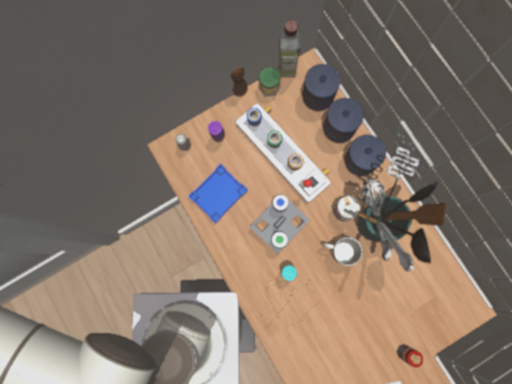

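View pics/side0.png

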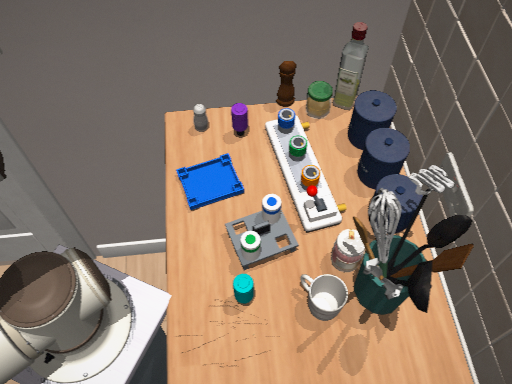

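Top view: the lever's red ball is at (307,183), with couplers blue (255,116), green (274,138) and orange (296,161). The rack at (279,222) holds blue (281,203) and green (279,239); there is no orange cartridge. The base tray is at (218,193).

Possible confusions for a cartridge are purple (216,130) and turquoise (289,272), both look-alikes to leave alone. The red bottle at (412,357) could pass for the lever ball. My choices are the blue and green cartridges in the rack, which I'll check in a close crop.

```bash
python3 - <<'E'
from h import *
im,d=shot('side'); 
cv2.imwrite('pics/c1.png',cv2.resize(im[95:275,220:400,::-1],(720,720))[:600])
im,d=shot('top'); c=calibration('top'); K=np.array(c['camera_matrix']);R=np.array(c['R']);t=np.array(c['t'])
v,u=np.mgrid[:384,:512]; X=np.stack([(u-K[0,2])/K[0,0]*d,(v-K[1,2])/K[1,1]*d,d],-1); W=(X-t)@R
th=np.radians(-49.5); ex=np.array([np.cos(th),np.sin(th)]);ey=np.array([-ex[1],ex[0]])
P=W[...,:2]-np.array([.605,-.28]); sx=P@ex; sy=P@ey
# max height grid in station frame
for yy in np.arange(-.32,.2,.04):
    print(round(yy,2),[round(float(W[...,2][(abs(sx-xx)<.0125)&(abs(sy-yy)<.02)].max(initial=0)),2) for xx in np.arange(-.1,.16,.025)])
for m in ['sleeve_blue','sleeve_green','sleeve_orange']:
    for cam in ['top','side']:
        for r in cut_out(m,cam)[:1]:
            ys,xs=np.where(r['mask']); print(m,cam,r['score'],xs.mean(),ys.mean(),len(xs))
E
```

```text
-0.32 [0.08, 0.01, 0.01, 0.27, 0.27, 0.26, 0.28, 0.28, 0.33, 0.33, 0.33]
-0.28 [0.01, 0.01, 0.01, 0.08, 0.1, 0.26, 0.28, 0.27, 0.32, 0.32, 0.31]
-0.24 [0.05, 0.05, 0.01, 0.01, 0.01, 0.01, 0.01, 0.01, 0.01, 0.12, 0.12]
-0.2 [0.11, 0.05, 0.15, 0.15, 0.07, 0.06, 0.04, 0.03, 0.01, 0.12, 0.12]
-0.16 [0.12, 0.01, 0.15, 0.16, 0.09, 0.06, 0.03, 0.03, 0.01, 0.1, 0.13]
-0.12 [0.04, 0.01, 0.04, 0.09, 0.1, 0.09, 0.04, 0.0, 0.01, 0.01, 0.14]
-0.08 [0.01, 0.01, 0.04, 0.09, 0.09, 0.09, 0.03, 0.01, 0.01, 0.01, 0.14]
-0.04 [0.01, 0.01, 0.04, 0.09, 0.09, 0.04, 0.04, 0.01, 0.01, 0.01, 0.13]
-0.0 [0.01, 0.01, 0.04, 0.09, 0.1, 0.1, 0.04, 0.01, 0.01, 0.01, 0.13]
0.04 [0.01, 0.01, 0.04, 0.04, 0.09, 0.04, 0.03, 0.01, 0.01, 0.01, 0.13]
0.08 [0.01, 0.01, 0.04, 0.1, 0.1, 0.09, 0.04, 0.03, 0.01, 0.01, 0.01]
0.12 [0.11, 0.01, 0.04, 0.09, 0.1, 0.09, 0.03, 0.06, 0.09, 0.09, 0.09]
0.16 [0.11, 0.01, 0.01, 0.01, 0.01, 0.01, 0.01, 0.09, 0.09, 0.09, 0.09]
sleeve_blue top 0.61 254.03030303030303 120.81818181818181 66
sleeve_blue side 0.6 286.49305555555554 122.18055555555556 144
sleeve_green top 0.48 274.4590163934426 144.21311475409837 61
sleeve_green side 0.68 298.57142857142856 150.35064935064935 154
sleeve_orange top 0.42 293.5833333333333 166.5 48
sleeve_orange side 0.67 309.13513513513516 180.46621621621622 148
```

View pics/c1.png

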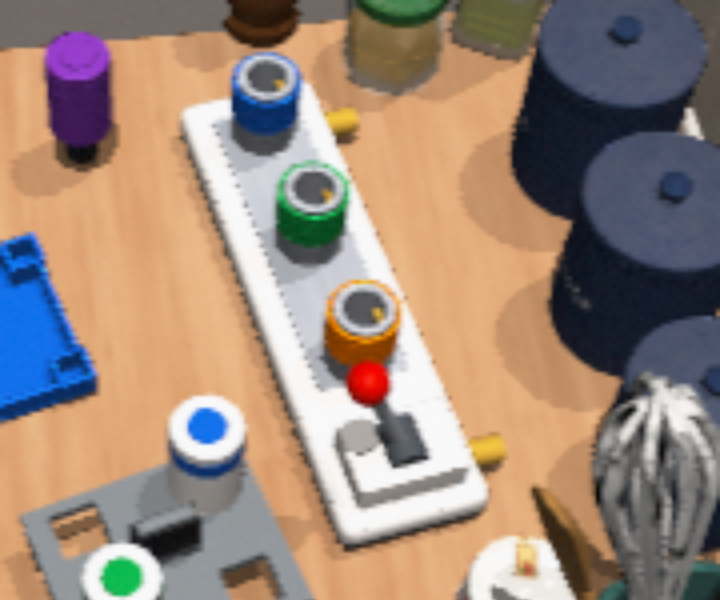

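The crop confirms the choice: a white-topped cartridge with a blue band and one with a green band stand in the rack, and the lever leans toward the robot (left). I'll move above the lever.

Call:
{"op": "servo_tool", "data": {"moves": [[[0,0,0],[-0.0287,-0.034,-0.005],100],[[0,0,0],[-0.0287,-0.034,-0.005],100],[[0,0,0],[-0.0287,-0.034,-0.005],100],[[0,0,0],[-0.0287,-0.034,-0.005],100],[[0,0,0],[-0.0287,-0.034,-0.005],100],[[0,0,0],[-0.0287,-0.034,-0.005],100],[[0,0,0],[-0.0287,-0.034,-0.005],100],[[0,0,0],[-0.0287,-0.034,-0.005],100],[[0,0,0],[-0.0287,-0.034,-0.005],100],[[0,0,0],[-0.0287,-0.034,-0.005],100]]}}

```text
time: 2.6
ee_pos: [0.3503, 0.0595, 0.2611]
tcp_rot: [180.0, 0.1, 153.7]
wrist_force: [0.8, -0.1, -0.2]
opening: 0.0851
grasp_force: 0.0
```

Call:
{"op": "servo_tool", "data": {"moves": [[[0,0,0],[-0.0287,-0.034,0],100],[[0,0,0],[-0.0287,-0.034,0],100],[[0,0,0],[-0.0287,-0.034,0],100],[[0,0,0],[-0.0287,-0.034,0],100],[[0,0,0],[-0.0287,-0.034,0],100],[[0,0,0],[-0.0287,-0.034,0],100],[[0,0,0],[-0.0287,-0.034,0],100],[[0,0,0],[-0.0287,-0.034,0],100],[[0,0,0],[-0.0287,-0.034,0],100],[[0,0,0],[-0.0287,-0.034,0],100]]}}

```text
time: 3.6
ee_pos: [0.4571, -0.3727, 0.2605]
tcp_rot: [-180.0, 0.0, 153.7]
wrist_force: [1.0, -0.2, -0.3]
opening: 0.0854
grasp_force: 0.0
```

Call:
{"op": "servo_tool", "data": {"moves": [[[0,0,8.5],[0,0,0],100],[[0,0,8.5],[0,0,0],100],[[0,0,8.5],[0,0,0],100],[[0,0,8.5],[0,0,0],100],[[0,0,8.5],[0,0,0],100],[[0,0,8.5],[0,0,0],100],[[0,0,8.5],[0,0,0],100],[[0,0,8.5],[0,0,0],100],[[0,0,8.5],[0,0,0],100],[[0,0,8.5],[0,0,0],100],[[0,0,8.5],[0,0,0],100],[[0,0,8.5],[0,0,0],100]]}}

```text
time: 4.8
ee_pos: [0.4571, -0.3708, 0.2606]
tcp_rot: [-180.0, 0.0, 51.4]
wrist_force: [-0.1, -1.0, 0.1]
opening: 0.0854
grasp_force: 0.0
```

Call:
{"op": "servo_tool", "data": {"moves": [[[0,0,8.5],[0,0,0],100],[[0,0,3],[0,0,0],100],[[0,0,0],[0,0,0],41],[[0,0,0],[0,0,0],41]]}}

```text
time: 5.2
ee_pos: [0.4571, -0.3708, 0.2605]
tcp_rot: [-180.0, 0.0, 40.3]
wrist_force: [0.2, 0.4, -0.3]
opening: 0.0589
grasp_force: 0.0
```

```bash
python3 - <<'E'
from h import *
shot('wrist','w1.png'); c=calibration('wrist'); print((-np.array(c['R']).T@np.array(c['t'])).round(3), np.array(c['R']).round(2)[2])
marks(['valve_tip','port_orange','port_green','port_blue','rack_handle','cart_blue_center','cart_green_center'],'wrist')
E
```

```text
[ 0.511 -0.325  0.424] [-0.21 -0.18 -0.96]
wrist valve_tip 0.79 [ 0.4509 -0.3672  0.1319] [241 181]
wrist port_orange 0.79 [ 0.5318 -0.341   0.088 ] [274  92]
wrist port_blue 0.58 [ 0.4064 -0.2909  0.0638] [164 152]
wrist rack_handle 0.69 [ 0.3522 -0.2875  0.0758] [130 189]
wrist cart_blue_center 0.79 [ 0.4032 -0.2921  0.0639] [163 155]
wrist cart_blue_center 0.6 [ 0.2076 -0.3148  0.0477] [ 91 279]
wrist cart_green_center 0.61 [ 0.2957 -0.286   0.0633] [105 221]
```

View pics/w1.png

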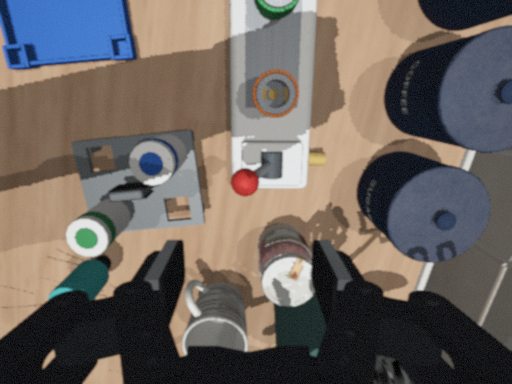

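The red ball is at (245,182), the orange mouth at (275,93), the rack at left, and the jam jar at (287,270). The station lies vertical in the picture, so the yaw is aligned. I'll lower over the ball and swing the lever away.

Call:
{"op": "servo_tool", "data": {"moves": [[[0,0,0],[0,0,0],50],[[0,0,0],[0,0,0.03],50],[[0,0,0],[0,0,0.04],50],[[0,0,0],[0,0,0.04],50],[[0,0,0],[0,0,0.038],50],[[0,0,0],[0,0,0],50]]}}

```text
time: 6.2
ee_pos: [0.4547, -0.3689, 0.1071]
tcp_rot: [-179.5, 0.1, 40.2]
wrist_force: [-0.5, 0.4, -0.4]
opening: 0.0428
grasp_force: 0.0
```

Call:
{"op": "servo_tool", "data": {"moves": [[[0,0,0],[0,0.01,0],50],[[0,0,0],[0,0.01,0],50],[[0,0,0],[0,0.01,0],50],[[0,0,0],[0,0.01,0],50],[[0,0,0],[0,0.01,0],50],[[0,0,0],[0,0.01,0],50],[[0,0,0],[0,0.01,0],50],[[0,0,0],[0,0.005,0],50],[[0,0,0],[0,0,0],50]]}}

```text
time: 7.1
ee_pos: [0.5034, -0.4255, 0.1121]
tcp_rot: [-179.5, 0.0, 40.2]
wrist_force: [-13.3, 15.8, 7.8]
opening: 0.043
grasp_force: 10.7
```

Call:
{"op": "servo_tool", "data": {"moves": [[[0,0,0],[0,-0.004,0],50],[[0,0,0],[0,0,-0.03],50],[[0,0,0],[0,0,-0.04],50],[[0,0,0],[0,0,-0.04],50],[[0,0,0],[0,0,-0.03],50],[[0,0,0],[0,-0.015,0],50],[[0,0,0],[0,-0.015,0],50]]}}

```text
time: 7.8
ee_pos: [0.4843, -0.4029, 0.2536]
tcp_rot: [179.9, -0.0, 40.2]
wrist_force: [-0.1, 1.4, 0.0]
opening: 0.0424
grasp_force: 0.0
```

```bash
python3 - <<'E'
from h import *
print(get_obs()['ee_pos'])
for c in ['side','top','wrist']:
    shot(c,c+'1.png'); marks(['valve_tip','port_orange','port_green','port_blue'],c,1)
E
```

```text
[ 0.48431944 -0.40289656  0.25359155]
side valve_tip 0.67 [ 0.4995 -0.4186  0.1312] [339 184]
side port_orange 0.67 [ 0.5343 -0.3445  0.0852] [312 172]
side port_green 0.9 [ 0.6035 -0.2833  0.0914] [299 142]
side port_blue 0.81 [ 0.6788 -0.2195  0.0911] [286 113]
top port_green 0.71 [ 0.6027 -0.2846  0.0948] [275 137]
top port_blue 0.89 [ 0.6796 -0.2202  0.09  ] [253 113]
wrist valve_tip 0.8 [ 0.4912 -0.4206  0.1295] [269 186]
wrist port_orange 0.77 [ 0.5326 -0.3421  0.0893] [233  92]
wrist port_blue 0.64 [ 0.3529 -0.2883  0.0746] [ 91 191]
```

Call:
{"op": "servo_tool", "data": {"moves": [[[0,0,0],[0,0.015,0],50],[[0,0,0],[0,0.015,0],50],[[0,0,0],[0,0,0.04],50],[[0,0,0],[0,0,0.05],50],[[0,0,0],[0,0,0.05],50],[[0,0,0],[0,0.004,0],50],[[0,0,0],[0,0,0],50]]}}

```text
time: 9.25
ee_pos: [0.5029, -0.4254, 0.1109]
tcp_rot: [-179.4, 0.1, 40.2]
wrist_force: [-13.2, 13.4, -10.3]
opening: 0.0431
grasp_force: 9.2
```

Call:
{"op": "servo_tool", "data": {"moves": [[[0,0,0],[0,0.003,0],50],[[0,0,0],[0,0.003,0],50],[[0,0,0],[0,0,0],50]]}}

```text
time: 9.55
ee_pos: [0.5037, -0.4262, 0.1119]
tcp_rot: [-178.8, 0.1, 40.3]
wrist_force: [-30.4, 33.1, -7.7]
opening: 0.0428
grasp_force: 22.5
```

The lever is on its hard stop, so the water is shut. I'll retract.

Call:
{"op": "servo_tool", "data": {"moves": [[[0,0,0],[0,-0.012,0],50],[[0,0,0],[0,0,-0.04],60],[[0,0,0],[0,0,-0.05],70],[[0,0,0],[0,0,-0.05],80],[[0,0,0],[0.03,-0.025,0],90],[[0,0,0],[0.04,-0.025,0],90],[[0,0,0],[0.04,0,0],90],[[0,0,0],[0,0,0],90]]}}

```text
time: 10.35
ee_pos: [0.5568, -0.3115, 0.2572]
tcp_rot: [179.7, -0.2, 40.4]
wrist_force: [-0.8, 0.0, -0.8]
opening: 0.0766
grasp_force: 0.0
```

```bash
python3 - <<'E'
from h import *
o=get_obs();print(o['ee_pos'],o['tcp_rot'])
shot('wrist','w2.png'); marks(['valve_tip','port_orange','port_green','port_blue'],'wrist',1)
E
```

```text
[ 0.55675228 -0.31148723  0.25718512] [ 1.79670511e+02 -1.76550501e-01  4.04471558e+01]
wrist valve_tip 0.85 [ 0.4879 -0.4198  0.1297] [285 293]
wrist port_orange 0.67 [ 0.5305 -0.3463  0.0876] [256 205]
wrist port_green 0.92 [ 0.6024 -0.2822  0.087 ] [254 111]
wrist port_blue 0.89 [ 0.6705 -0.2261  0.0871] [256  10]
```

View pics/w2.png

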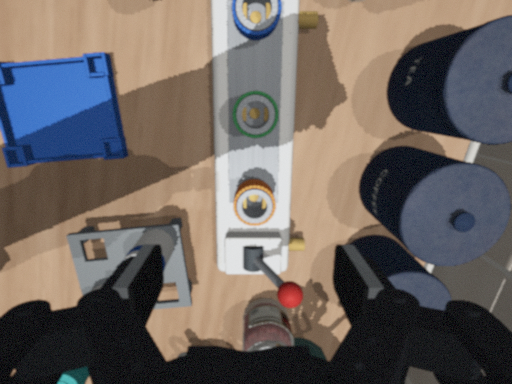

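Wrist view: the water lever now leans right, away, with its ball at (289,294). The green mouth is at (256,113), orange at (254,204), blue at (256,10).

```bash
cat >> h.py <<'E'
def ray(n,u,v,z):
    c=calibration(n); R=np.array(c['R']);t=np.array(c['t']); C=-R.T@t; d=R.T@np.linalg.inv(c['camera_matrix'])@[u,v,1]; return C+d*(z-C[2])/d[2]
E
python3 - <<'E'
from h import *
c=calibration('wrist'); R=np.array(c['R']);t=np.array(c['t']); print(c['camera_matrix'],R.round(3),(-R.T@t).round(4))
for u,v in [(256,113),(254.5,203.5),(256,11)]: print(ray('wrist',u,v,.09).round(4))
im=cv2.imread('pics/w2.png'); cv2.imwrite('pics/w2c.png',cv2.resize(im[80:235,200:310],None,fx=4,fy=4,interpolation=cv2.INTER_CUBIC)[:600])
E
```

```text
[[327.18491148   0.         247.74742662]
 [  0.         327.18491148 193.4881051 ]
 [  0.           0.           1.        ]] [[ 0.645 -0.764  0.002]
 [-0.734 -0.619  0.28 ]
 [-0.213 -0.182 -0.96 ]] [ 0.6069 -0.269   0.4182]
[ 0.6018 -0.2846  0.09  ]
[ 0.5303 -0.3437  0.09  ]
[ 0.6695 -0.2267  0.09  ]
```

View pics/w2c.png

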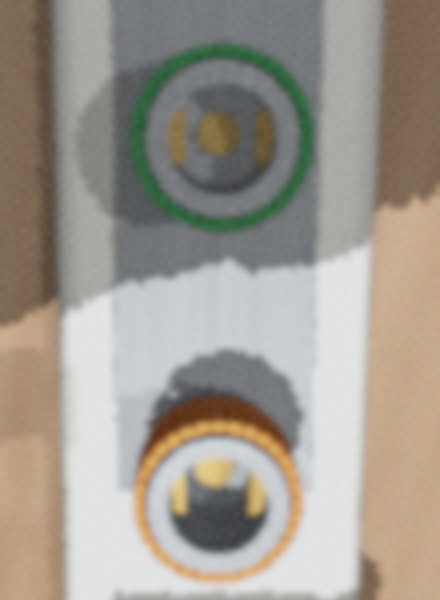

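Call:
{"op": "servo_tool", "data": {"moves": [[[0,0,0],[0.027,0.0045,0],80],[[0,0,0],[0.027,0.0045,0.017],80],[[0,0,0],[0,0,0.05],80],[[0,0,0],[0,0,0.05],80],[[0,0,0],[0,0,0],80],[[0,0,0],[0,0,0],80]]}}

```text
time: 11.2
ee_pos: [0.5998, -0.2871, 0.137]
tcp_rot: [-180.0, 0.0, 40.1]
wrist_force: [1.0, -0.5, 1.5]
opening: 0.0684
grasp_force: 0.0
```

```bash
python3 - <<'E'
from h import *
o=get_obs();print(o['ee_pos'],o['tcp_rot'],o['wrist_force'],o['opening'])
im,d=shot('wrist','w3.png'); marks(['port_green','port_blue'],'wrist',1)
for r in cut_out('sleeve_green','wrist')[:1]:
    ys,xs=np.where(r['mask']); print(r['score'],xs.min(),xs.max(),ys.min(),ys.max())
E
```

```text
[ 0.59978444 -0.28706408  0.13702273] [-1.79983191e+02  1.10124529e-02  4.01408067e+01] [ 1.00511446 -0.51874996  1.5193048 ] 0.06838229193332739
wrist port_blue 0.82 [ 0.6774 -0.22    0.0956] [243  44]
0.81 213 279 156 227
```

View pics/w3.png

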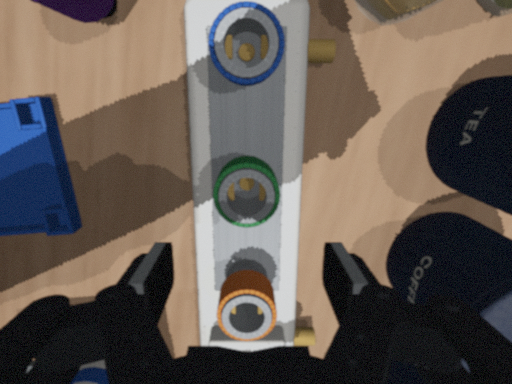

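```bash
python3 - <<'E'
from h import *
o=get_obs()
for u,v in [(247,194),(247,313.5),(246.5,43.5)]: print(ray('wrist',u,v,.09).round(4))
print(px('wrist',o['ee_pos']),px('wrist',list(o['ee_pos'][:2])+[.09]))
im=cv2.imread('pics/w3.png')[140:240,195:300]; cv2.imwrite('pics/w3c.png',cv2.resize(im,None,fx=5,fy=5,interpolation=cv2.INTER_CUBIC))
E
```

```text
[ 0.6078 -0.2816  0.09  ]
[ 0.5354 -0.3427  0.09  ]
[ 0.6796 -0.2207  0.09  ]
[249 235] [248 206]
```

View pics/w3c.png

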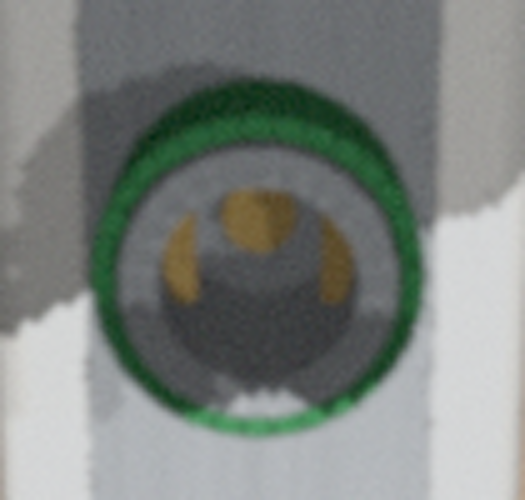

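Call:
{"op": "servo_tool", "data": {"moves": [[[0,0,0],[0.008,0,0.02],80],[[0,0,0],[0,0,0.03],80],[[0,0,0],[0,0,0.03],80],[[0,0,0],[0,0,0.003],80],[[0,0,0],[0,0,0],30],[[0,0,0],[0,0,0],30],[[0,0,0],[0,0,0],30],[[0,0,0],[0,0,0],30],[[0,0,0],[0,0,0],30]], "force": 60}}

```text
time: 12.3
ee_pos: [0.6066, -0.2805, 0.0562]
tcp_rot: [180.0, -0.1, 40.2]
wrist_force: [-8.5, 8.3, 5.1]
opening: 0.0439
grasp_force: 63.7
```

Call:
{"op": "servo_tool", "data": {"moves": [[[0,0,0],[0,0,0.003],30],[[0,0,0],[0,0,0.003],30],[[0,0,0],[0,0,0.003],30],[[0,0,0],[0,0,0.003],30],[[0,0,0],[0,0,0.001],30],[[0,0,0],[0,0,0],30]]}}

```text
time: 12.9
ee_pos: [0.6066, -0.2805, 0.0442]
tcp_rot: [179.9, -0.1, 40.2]
wrist_force: [-11.3, 9.2, 12.2]
opening: 0.0443
grasp_force: 66.0
```

Call:
{"op": "servo_tool", "data": {"moves": [[[0,0,0],[0,0,-0.001],80],[[0,0,0],[0,0,0],80],[[0,0,0],[0,0,0],80],[[0,0,0],[0,0,0],80],[[0,0,0],[0,0,-0.02],80],[[0,0,0],[0,0,-0.03],80],[[0,0,0],[0,0,-0.04],80],[[0,0,0],[0.045,-0.001,0],80],[[0,0,0],[0.045,0,0],80],[[0,0,0],[0,0,0],80]]}}

```text
time: 13.9
ee_pos: [0.6776, -0.2187, 0.1296]
tcp_rot: [-180.0, -0.1, 40.4]
wrist_force: [-0.4, -0.3, -0.8]
opening: 0.0683
grasp_force: 0.0
```

```bash
python3 - <<'E'
from h import *
o=get_obs();print(o['ee_pos'],o['tcp_rot'],o['wrist_force'],o['opening'])
im,d=shot('wrist','w4.png'); marks(['port_green','port_blue'],'wrist',1)
print(px('wrist',[.6787,-.2205,.09]),px('wrist',[.6054,-.2815,.09]))
E
```

```text
[ 0.67761041 -0.21870183  0.12960893] [-1.79973429e+02 -5.38431094e-02  4.04263977e+01] [-0.42136258 -0.34697004 -0.7749721 ] 0.06833728419421808
wrist port_green 0.79 [ 0.6061 -0.2818  0.0918] [250 330]
wrist port_blue 0.68 [ 0.6702 -0.2237  0.0916] [246 217]
[251 204] [249 327]
```

View pics/w4.png

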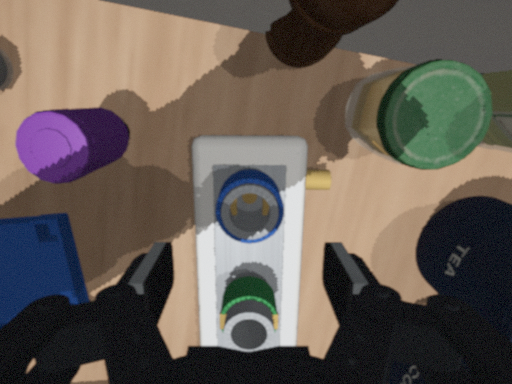

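```bash
python3 - <<'E'
from h import *
o=get_obs();print(o['ee_pos'],o['tcp_rot'])
im,d=shot('wrist','w5.png'); a=np.radians(40.3); tx=np.array([np.cos(a),np.sin(a),0])
print(np.abs(im.astype(int)-cv2.imread('pics/w4.png')[:,:,::-1]).mean())
for r in cut_out('sleeve_blue','wrist')[:1]:
    ys,xs=np.where(r['mask']); print(r['score'],xs.min(),xs.max(),ys.min(),ys.max())
    print(ray('wrist',xs.mean(),ys.max()+.5,.088)+.023*tx)
marks(['port_blue'],'wrist',1)
hs=cv2.cvtColor(im,cv2.COLOR_RGB2HSV); m=(abs(hs[...,0].astype(int)-112)<14)&(hs[...,1]>120); m[:,:200]=0;m[:,300:]=0
ys,xs=np.where(m);print(xs.min(),xs.max(),ys.min(),ys.max())
# grey inner rim: fit ellipse
g=cv2.cvtColor(im,cv2.COLOR_RGB2GRAY)[160:250,205:295]; cv2.imwrite('pics/w5c.png',cv2.resize(im[160:250,205:295,::-1],None,fx=6,fy=6,interpolation=cv2.INTER_CUBIC))
E
```

```text
[ 0.67446272 -0.22223952  0.13018589] [-1.79974757e+02  3.47316534e-02  4.02370072e+01]
9.26409912109375
0.71 215 282 163 235
[ 0.6775508  -0.22139702  0.088     ]
wrist port_blue 0.74 [ 0.6705 -0.2205  0.0919] [242 212]
202 299 163 383
```

View pics/w5c.png

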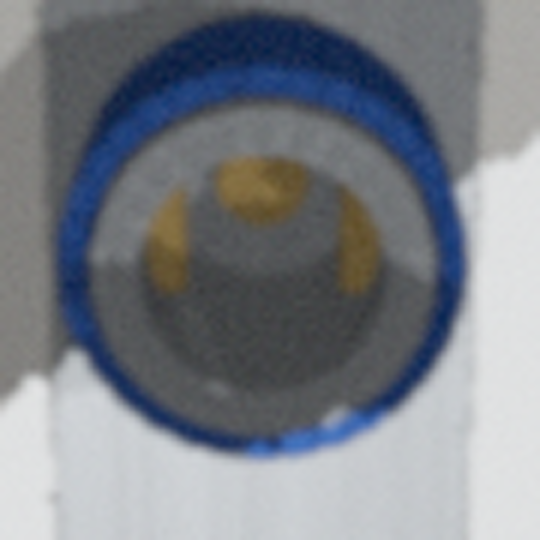

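Call:
{"op": "servo_tool", "data": {"moves": [[[0,0,0],[0.004,0.001,0.014],80],[[0,0,0],[0,0,0.03],80],[[0,0,0],[0,0,0.03],80],[[0,0,0],[0,0,0],30],[[0,0,0],[0,0,0],30],[[0,0,0],[0,0,0],30],[[0,0,0],[0,0,0],30],[[0,0,0],[0,0,0],30],[[0,0,0],[0,0,0],30]], "force": 60}}

```text
time: 15.1
ee_pos: [0.6769, -0.2204, 0.0551]
tcp_rot: [-179.8, 0.1, 40.2]
wrist_force: [-5.0, -1.8, -21.3]
opening: 0.0447
grasp_force: 68.1
```

Call:
{"op": "servo_tool", "data": {"moves": [[[0,0,0],[0,0,0.003],30],[[0,0,0],[0,0,0.003],30],[[0,0,0],[0,0,0.003],30],[[0,0,0],[0,0,0.003],30],[[0,0,0],[0,0,0.001],30],[[0,0,0],[0,0,0],30]]}}

```text
time: 15.7
ee_pos: [0.6771, -0.2205, 0.0457]
tcp_rot: [-180.0, 0.1, 40.2]
wrist_force: [-13.1, 1.3, -2.5]
opening: 0.0445
grasp_force: 70.2
```

Call:
{"op": "servo_tool", "data": {"moves": [[[0,0,0],[0,0,-0.001],80],[[0,0,0],[0,0,0],80],[[0,0,0],[0,0,0],80],[[0,0,0],[0,0,0],80],[[0,0,0],[0,0,-0.02],80],[[0,0,0],[0,0,-0.05],80],[[0,0,0],[0,0,-0.05],80],[[0,0,0],[0,0,-0.05],80],[[0,0,0],[0,0,0],80],[[0,0,0],[0,0,0],80]]}}

```text
time: 16.7
ee_pos: [0.6793, -0.2206, 0.2166]
tcp_rot: [179.8, -0.1, 40.2]
wrist_force: [0.5, 0.1, -1.3]
opening: 0.0684
grasp_force: 0.0
```

```bash
python3 - <<'E'
from h import *
o=get_obs();print(o['time'],o['ee_pos'],o['tcp_rot'],o['wrist_force'])
for c in ['side','top']:
    im,d=shot(c,c+'5.png'); marks(['rack_handle','cart_blue_center','cart_green_center','base_center'],c,1)
im=cv2.imread('pics/side5.png'); cv2.imwrite('pics/s5c.png',cv2.resize(im[90:275,220:370],None,fx=3.2,fy=3.2,interpolation=cv2.INTER_CUBIC))
E
```

```text
16.7 [ 0.67928993 -0.22063342  0.21656069] [ 1.79799615e+02 -1.27018189e-01  4.02219324e+01] [ 0.48954468  0.11761107 -1.28990955]
side rack_handle 0.75 [ 0.3495 -0.2904  0.0733] [261 229]
side cart_blue_center 0.74 [ 0.4033 -0.2946  0.0604] [271 213]
side cart_green_center 0.85 [ 0.2998 -0.293   0.0684] [253 248]
side base_center 0.91 [ 0.4498 -0.104   0.0098] [210 182]
top rack_handle 0.71 [ 0.3503 -0.2947  0.0767] [281 222]
top cart_blue_center 0.62 [ 0.3909 -0.4904 -0.0015] [343 210]
top cart_green_center 0.54 [ 0.2981 -0.292   0.0608] [280 240]
top base_center 0.69 [ 0.4502 -0.1023  0.0119] [218 193]
```

View pics/s5c.png

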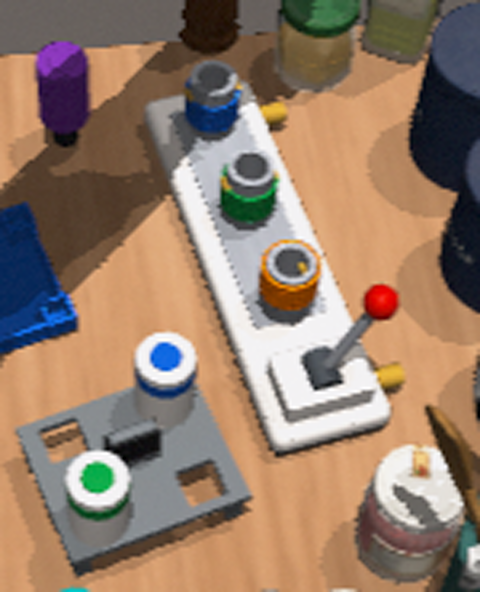

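Both sleeves stay back, with the blue and green bores open and jaws out, and the lever leans away. Next I'll go above the blue cartridge.

Call:
{"op": "servo_tool", "data": {"moves": [[[0,0,0],[-0.0368,-0.0174,0],90],[[0,0,0],[-0.0368,-0.0174,0],90],[[0,0,0],[-0.0368,-0.0174,0],90],[[0,0,0],[-0.0368,-0.0174,0],90],[[0,0,0],[-0.0368,-0.0174,0],90],[[0,0,0],[-0.0368,-0.0174,0],90],[[0,0,0],[-0.0368,-0.0174,0],90],[[0,0,0],[0,0,0.02],90],[[0,0,0],[0,0,0],90],[[0,0,0],[0,0,0],90],[[0,0,0],[0,0,0],90]]}}

```text
time: 18.3
ee_pos: [0.4036, -0.2936, 0.1952]
tcp_rot: [180.0, -0.0, 40.3]
wrist_force: [0.0, -1.0, 0.0]
opening: 0.077
grasp_force: 0.0
```

```bash
cat >> h.py <<'E'
def top_of(cam,name,z,k=0):
    r=cut_out(name,cam)
    for q in r[:2]:
        ys,xs=np.where(q['mask']); print(name,round(q['score'],2),'bbox',xs.min(),xs.max(),ys.min(),ys.max())
E
python3 - <<'E'
from h import *
o=get_obs();print(o['ee_pos'],o['tcp_rot'])
shot('wrist','w6.png'); marks(['cart_blue_center','cart_green_center','rack_handle'],'wrist',2); top_of('wrist','cart_blue_center',0)
print(px('wrist',[.4035,-.2935,.114]))
E
```

```text
[ 0.4035913  -0.29359084  0.19515152] [ 1.79977757e+02 -9.24877282e-03  4.02585276e+01]
wrist cart_blue_center 0.69 [ 0.4017 -0.2923  0.0629] [246 178]
wrist cart_blue_center 0.63 [ 0.2101 -0.3128  0.0493] [148 316]
wrist cart_green_center 0.63 [ 0.2999 -0.2883  0.0652] [176 253]
wrist rack_handle 0.76 [ 0.3523 -0.2882  0.0774] [208 219]
wrist rack_handle 0.33 [ 0.4035 -0.2915  0.0616] [247 176]
cart_blue_center 0.9 bbox 147 167 301 341
cart_blue_center 0.84 bbox 220 275 151 216
[248 193]
```

View pics/w6.png

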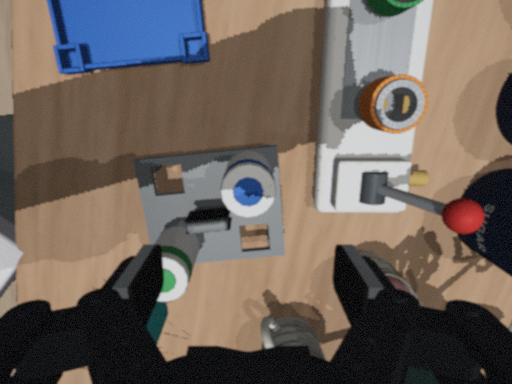

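Wrist view: blue cartridge top at (248,190), green at (171,280), handle at (208,220), lever ball at (463,216). I'll refine blue by colour.

```bash
cat >> h.py <<'E'
def dot(cam,im,hue,c,r,z,tol=14):
    """centroid of the coloured dot on the white lid near pixel c, projected to height z"""
    hs=cv2.cvtColor(im,cv2.COLOR_RGB2HSV); m=((abs(hs[...,0].astype(int)-hue)<tol)&(hs[...,1]>110)&(hs[...,2]>60)).astype(np.uint8)
    n,l,s,cc=cv2.connectedComponentsWithStats(m)
    for i in sorted(range(1,n),key=lambda i:-s[i,4]):
        if np.hypot(*(cc[i]-c))<r and s[i,4]>15:
            print('dot',cc[i].round(1),s[i,:4],s[i,4],ray(cam,*cc[i],z).round(4))
def fitring(im,c,r0,r1):
    """subpixel circle of the white lid: strongest radial drop in brightness"""
    g=cv2.GaussianBlur(cv2.cvtColor(im,cv2.COLOR_RGB2GRAY),(3,3),0).astype(np.float32); P=[]
    for a in np.radians(np.arange(0,360,4)):
        rr=np.arange(r0,r1,.25); v=cv2.remap(g,(c[0]+rr*np.cos(a)).astype(np.float32)[None],(c[1]+rr*np.sin(a)).astype(np.float32)[None],1)[0]
        k=np.argmin(v[6:]-v[:-6])+3; P.append((c[0]+rr[k]*np.cos(a),c[1]+rr[k]*np.sin(a)))
    e=cv2.fitEllipseAMS(np.float32(P)); return e
E
python3 - <<'E'
from h import *
im=cv2.imread('pics/w6.png')[:,:,::-1].copy()
dot('wrist',im,112,(248,190),15,.114); e=fitring(im,(248,190),20,34); print(e, ray('wrist',*e[0],.114).round(4))
dot('wrist',im,70,(171,280),20,.114)
E
```

```text
dot [247.7 191.3] [234 178  29  27] 601 [ 0.404  -0.2923  0.114 ]
((248.28785705566406, 190.30084228515625), (53.308021545410156, 55.70012283325195), 76.9701156616211) [ 0.4049 -0.2922  0.114 ]
dot [167.  280.9] [160 270  15  22] 209 [ 0.2999 -0.2912  0.114 ]
```

Call:
{"op": "servo_tool", "data": {"moves": [[[0,0,0],[0.0015,-0.0005,0.03],90],[[0,0,0],[0,0,0.04],90],[[0,0,0],[0,0,0.04],90],[[0,0,0],[0,0,0.019],90],[[0,0,0],[0,0,0],30],[[0,0,0],[0,0,0],30],[[0,0,0],[0,0,0],30],[[0,0,0],[0,0,0],30],[[0,0,0],[0,0,0],30],[[0,0,0],[0,0,0],30]], "force": 45}}

```text
time: 19.55
ee_pos: [0.4046, -0.2929, 0.0672]
tcp_rot: [179.8, -0.0, 40.2]
wrist_force: [0.4, 0.2, 5.6]
opening: 0.0429
grasp_force: 46.5
```

Call:
{"op": "servo_tool", "data": {"moves": [[[0,0,0],[0,0,-0.01],30],[[0,0,0],[0,0,-0.02],30],[[0,0,0],[0,0,-0.03],30],[[0,0,0],[0,0,-0.04],30],[[0,0,0],[0,0,-0.03],30],[[0,0,0],[0,0,0],30],[[0,0,0],[0,0,0],30]]}}

```text
time: 20.25
ee_pos: [0.404, -0.2925, 0.1962]
tcp_rot: [179.9, -0.0, 40.2]
wrist_force: [-0.7, -0.3, -0.9]
opening: 0.0429
grasp_force: 46.2
```

```bash
python3 - <<'E'
from h import *
o=get_obs();p=o['ee_pos'];print(p,o['tcp_rot'],o['opening'],o['grasp_force'])
im,d=shot('wrist','w7.png'); c=px('wrist',[p[0],p[1],p[2]+.048]); print(c)
dot('wrist',im,112,c,25,p[2]+.048)
E
```

```text
[ 0.40397509 -0.29254067  0.19624396] [ 1.79933059e+02 -1.61972056e-02  4.02123433e+01] 0.042941112795111425 46.161126494407654
[250 284]
dot [247.7 281.1] [220 256  57  51] 2230 [ 0.4044 -0.291   0.2442]
```

Call:
{"op": "servo_tool", "data": {"moves": [[[0,0,0],[0.0364,0.0174,0],30],[[0,0,0],[0.0364,0.0174,0],30],[[0,0,0],[0.0364,0.0174,0],30],[[0,0,0],[0.0364,0.0174,0],30],[[0,0,0],[0.0364,0.0174,0],30],[[0,0,0],[0.0364,0.0174,0],30],[[0,0,0],[0.0364,0.0174,0],30],[[0,0,0],[0,0,0.02],30],[[0,0,0],[0,0,0],30],[[0,0,0],[0,0,0.02],30],[[0,0,0],[0,0,0],30],[[0,0,0],[0,0,0],30]]}}

```text
time: 21.5
ee_pos: [0.6757, -0.221, 0.1561]
tcp_rot: [-179.9, 0.0, 40.2]
wrist_force: [0.3, 0.5, -1.1]
opening: 0.0426
grasp_force: 46.3
```

```bash
python3 - <<'E'
from h import *
o=get_obs();p=o['ee_pos'];print(p,o['tcp_rot'],o['wrist_force'])
im,d=shot('wrist','w8.png'); c=px('wrist',[p[0],p[1],p[2]+.048])
dot('wrist',im,112,c,25,p[2]+.048)
a=np.radians(o['tcp_rot'][2]);t=np.array([.6776,-.2203])-p[:2]; print('to go',t@[np.cos(a),np.sin(a)],t@[np.sin(a),-np.cos(a)])
E
```

```text
[ 0.67572056 -0.22098452  0.15609299] [-1.79943487e+02  3.87072301e-02  4.01787190e+01] [ 0.25956189  0.53636996 -1.05354237]
dot [247.6 281. ] [220 256  57  51] 2223 [ 0.6761 -0.2205  0.2041]
to go 0.0018775946275798637 0.0006895714223933972
```

Call:
{"op": "servo_tool", "data": {"moves": [[[0,0,0],[0.0012,0.0007,0],30],[[0,0,0],[0,0,0.006],30],[[0,0,0],[0,0,0.006],30],[[0,0,0],[0,0,0.004],30],[[0,0,0],[0,0,0.004],30],[[0,0,0],[0,0,0],30]]}}

```text
time: 22.15
ee_pos: [0.678, -0.2205, 0.1346]
tcp_rot: [-179.9, 0.0, 40.2]
wrist_force: [-0.5, 0.3, -1.6]
opening: 0.0424
grasp_force: 46.3
```

Call:
{"op": "servo_tool", "data": {"moves": [[[0,0,0],[0,0,0.005],30],[[0,0,0],[0,0,0.005],30],[[0,0,0],[0,0,0.005],30],[[0,0,0],[0,0,0],30]]}}

```text
time: 22.55
ee_pos: [0.6782, -0.2206, 0.1199]
tcp_rot: [-180.0, 0.0, 40.2]
wrist_force: [-0.4, -0.5, 3.4]
opening: 0.0425
grasp_force: 46.8
```

Call:
{"op": "servo_tool", "data": {"moves": [[[0,0,0],[0,0,0.003],30],[[0,0,0],[0,0,0.003],30],[[0,0,0],[0,0,0.002],30],[[0,0,0],[0,0,0.002],30],[[0,0,0],[0,0,0],30],[[0,0,0],[0,0,0],30]]}}

```text
time: 23.15
ee_pos: [0.6786, -0.2207, 0.1132]
tcp_rot: [179.9, -0.1, 40.2]
wrist_force: [-5.2, 1.1, 15.3]
opening: 0.0424
grasp_force: 47.8
```

Call:
{"op": "servo_tool", "data": {"moves": [[[0,0,0],[0,0,-0.002],90],[[0,0,0],[0,0,0],90],[[0,0,0],[0,0,0],90],[[0,0,0],[0,0,0],90],[[0,0,0],[0,0,-0.02],90],[[0,0,0],[0,0,-0.04],90],[[0,0,0],[0,0,-0.04],90],[[0,0,0],[-0.0372,-0.0211,0],90],[[0,0,0],[-0.0372,-0.0211,0],90],[[0,0,0],[-0.0372,-0.0211,0],90],[[0,0,0],[-0.0372,-0.0211,0],90]]}}

```text
time: 24.25
ee_pos: [0.5087, -0.2524, 0.212]
tcp_rot: [-180.0, 0.0, 40.2]
wrist_force: [0.3, -0.4, 0.2]
opening: 0.0765
grasp_force: 0.0
```

Call:
{"op": "servo_tool", "data": {"moves": [[[0,0,0],[-0.0372,-0.0211,0],90],[[0,0,0],[-0.0372,-0.0211,0],90],[[0,0,0],[-0.0372,-0.0211,0],90],[[0,0,0],[-0.0372,-0.0211,0],90],[[0,0,0],[-0.0372,-0.0211,0],90],[[0,0,0],[0,0,0.02],90],[[0,0,0],[0,0,0],90],[[0,0,0],[0,0,0],90],[[0,0,0],[0,0,0],90]]}}

```text
time: 25.15
ee_pos: [0.3007, -0.2917, 0.1931]
tcp_rot: [180.0, -0.0, 40.3]
wrist_force: [-0.3, 0.5, -0.5]
opening: 0.0767
grasp_force: 0.0
```

```bash
python3 - <<'E'
from h import *
o=get_obs();p=o['ee_pos'];print(o['time'],p,o['tcp_rot'])
im,d=shot('wrist','w9.png'); c=px('wrist',[.3,-.2915,.114]); print(c)
dot('wrist',im,70,c,30,.114,20); e=fitring(im,c,18,36); print(e, ray('wrist',*e[0],.114).round(4))
im,d=shot('side','side9.png'); marks(['cart_blue_center','cart_green_center','rack_handle','base_center'],'side',1)
cv2.imwrite('pics/s9c.png',cv2.resize(im[75:255,190:370,::-1],None,fx=3.2,fy=3.2,interpolation=cv2.INTER_CUBIC))
E
```

```text
25.15 [ 0.30072404 -0.29172504  0.19307749] [ 1.79989101e+02 -3.45345720e-03  4.02667236e+01]
[248 194]
dot [241.8 192.4] [229 180  27  26] 551 [ 0.2982 -0.2872  0.114 ]
((241.85398864746094, 191.4702606201172), (53.194313049316406, 55.015193939208984), 85.87215423583984) [ 0.2988 -0.2868  0.114 ]
side cart_blue_center 0.58 [ 0.2061 -0.3101  0.049 ] [243 291]
side cart_green_center 0.86 [ 0.3028 -0.2893  0.0677] [252 247]
side rack_handle 0.78 [ 0.3476 -0.2888  0.0735] [260 229]
side base_center 0.97 [ 0.4547 -0.1032  0.0159] [210 179]
```

View pics/s9c.png

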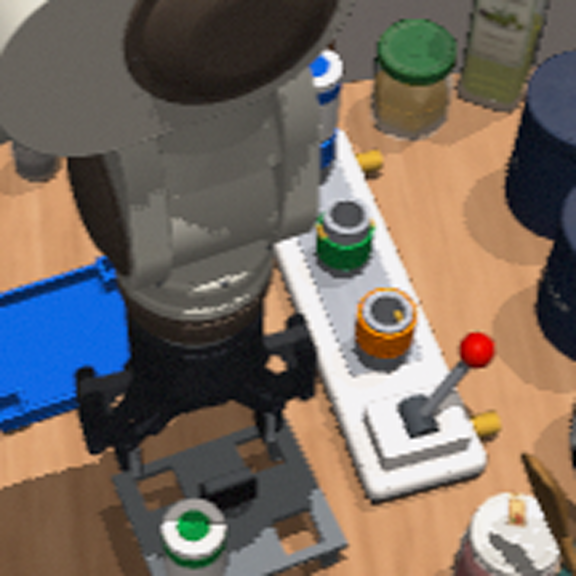

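The blue cartridge stands in its coupler, partly hidden at (325,90), and the lever is still shut. Green next.

Call:
{"op": "servo_tool", "data": {"moves": [[[0,0,0],[0.0014,-0.005,0.03],90],[[0,0,0],[0,0,0.04],90],[[0,0,0],[0,0,0.04],90],[[0,0,0],[0,0,0.017],90],[[0,0,0],[0,0,0],30],[[0,0,0],[0,0,0],30],[[0,0,0],[0,0,0],30],[[0,0,0],[0,0,0],30],[[0,0,0],[0,0,0],30],[[0,0,0],[0,0,0],30]], "force": 45}}

```text
time: 26.45
ee_pos: [0.2986, -0.2877, 0.0671]
tcp_rot: [179.9, -0.0, 40.2]
wrist_force: [0.7, 0.1, 7.0]
opening: 0.0426
grasp_force: 46.5
```

Call:
{"op": "servo_tool", "data": {"moves": [[[0,0,0],[0,0,-0.01],30],[[0,0,0],[0,0,-0.02],30],[[0,0,0],[0,0,-0.03],30],[[0,0,0],[0,0,-0.04],30],[[0,0,0],[0,0,-0.03],30],[[0,0,0],[0,0,0],30],[[0,0,0],[0,0,0],30]]}}

```text
time: 27.15
ee_pos: [0.2981, -0.2873, 0.1962]
tcp_rot: [179.9, -0.0, 40.2]
wrist_force: [0.0, -0.7, -2.5]
opening: 0.0429
grasp_force: 46.2
```

```bash
python3 - <<'E'
from h import *
o=get_obs();p=o['ee_pos'];print(p,o['tcp_rot'],o['opening'],o['grasp_force'])
im,d=shot('wrist','w10.png'); c=px('wrist',[p[0],p[1],p[2]+.048])
dot('wrist',im,70,c,25,p[2]+.048,20)
a=np.radians(o['tcp_rot'][2]);t=np.array([.6054,-.2815])-p[:2]; print('to go',t@[np.cos(a),np.sin(a)],t@[np.sin(a),-np.cos(a)])
E
```

```text
[ 0.29811167 -0.28725115  0.19620193] [ 1.79936404e+02 -6.50428476e-03  4.02133497e+01] 0.042927924702521984 46.1788147687912
dot [247.8 281.6] [220 257  56  50] 2164 [ 0.2984 -0.2859  0.2442]
to go 0.23837253761438645 0.194004453160131
```

Call:
{"op": "servo_tool", "data": {"moves": [[[0,0,0],[0.0298,0.0243,0],30],[[0,0,0],[0.0298,0.0243,0],30],[[0,0,0],[0.0298,0.0243,0],30],[[0,0,0],[0.0298,0.0243,0],30],[[0,0,0],[0.0298,0.0243,0],30],[[0,0,0],[0.0298,0.0243,0],30],[[0,0,0],[0.0298,0.0243,0],30],[[0,0,0],[0.0298,0.0243,0],30],[[0,0,0],[0,0,0.02],30],[[0,0,0],[0,0,0.02],30],[[0,0,0],[0,0,0],30],[[0,0,0],[0,0,0],30]]}}

```text
time: 28.4
ee_pos: [0.6047, -0.2813, 0.1548]
tcp_rot: [-179.9, 0.1, 40.2]
wrist_force: [-0.6, -0.7, -0.5]
opening: 0.0423
grasp_force: 46.4
```

Call:
{"op": "servo_tool", "data": {"moves": [[[0,0,0],[0,0,0],30]]}}

```text
time: 28.5
ee_pos: [0.6054, -0.2817, 0.1567]
tcp_rot: [179.9, -0.0, 40.2]
wrist_force: [-0.0, 0.0, -1.3]
opening: 0.0425
grasp_force: 46.4
```

Call:
{"op": "servo_tool", "data": {"moves": [[[0,0,0],[0,0,0.006],30],[[0,0,0],[0,0,0.006],30],[[0,0,0],[0,0,0.004],30],[[0,0,0],[0,0,0.004],30],[[0,0,0],[0,0,0],30]]}}

```text
time: 29.0
ee_pos: [0.6051, -0.2814, 0.1347]
tcp_rot: [-179.9, 0.0, 40.2]
wrist_force: [0.3, 0.5, -1.2]
opening: 0.0429
grasp_force: 46.4
```

Call:
{"op": "servo_tool", "data": {"moves": [[[0,0,0],[0,0,0.005],30],[[0,0,0],[0,0,0.005],30],[[0,0,0],[0,0,0.005],30],[[0,0,0],[0,0,0],30]]}}

```text
time: 29.4
ee_pos: [0.6054, -0.2815, 0.12]
tcp_rot: [-180.0, 0.0, 40.2]
wrist_force: [0.5, -0.9, 3.9]
opening: 0.0425
grasp_force: 46.9
```

Call:
{"op": "servo_tool", "data": {"moves": [[[0,0,0],[0,0,0.003],30],[[0,0,0],[0,0,0.003],30],[[0,0,0],[0,0,0.002],30],[[0,0,0],[0,0,0.003],30],[[0,0,0],[0,0,0],30],[[0,0,0],[0,0,0],30]]}}

```text
time: 30.0
ee_pos: [0.6057, -0.2816, 0.1131]
tcp_rot: [179.8, -0.1, 40.2]
wrist_force: [-7.1, 3.3, 20.5]
opening: 0.0427
grasp_force: 48.5
```

Call:
{"op": "servo_tool", "data": {"moves": [[[0,0,0],[0,0,-0.002],90],[[0,0,0],[0,0,0],90],[[0,0,0],[0,0,0],90],[[0,0,0],[0,0,0],90],[[0,0,0],[0,0,-0.03],90],[[0,0,0],[0,0,-0.05],90],[[0,0,0],[0,0,-0.05],90],[[0,0,0],[0,0,-0.02],90],[[0,0,0],[0,0,0],90]]}}

```text
time: 30.9
ee_pos: [0.6064, -0.282, 0.2654]
tcp_rot: [179.7, -0.1, 40.2]
wrist_force: [0.2, -0.6, -0.5]
opening: 0.0769
grasp_force: 0.0
```

```bash
python3 - <<'E'
from h import *
o=get_obs();p=o['ee_pos'];print(o['time'],p,o['tcp_rot'])
im,d=shot('side','side11.png'); marks(['cart_blue_center','cart_green_center','rack_handle','base_center','valve_tip'],'side',1)
cv2.imwrite('pics/s11c.png',cv2.resize(im[70:235,220:370,::-1],None,fx=3.6,fy=3.6,interpolation=cv2.INTER_CUBIC))
E
```

```text
30.9 [ 0.60636718 -0.2820169   0.26540651] [ 1.79701774e+02 -1.36145686e-01  4.02131963e+01]
side cart_blue_center 0.65 [ 0.6778 -0.2207  0.1028] [287 110]
side cart_green_center 0.92 [ 0.6072 -0.2863  0.1134] [301 136]
side rack_handle 0.73 [ 0.3468 -0.2907  0.0733] [260 230]
side base_center 0.97 [ 0.4501 -0.1074  0.0121] [211 182]
side valve_tip 0.7 [ 0.496  -0.4168  0.1334] [338 184]
```

View pics/s11c.png

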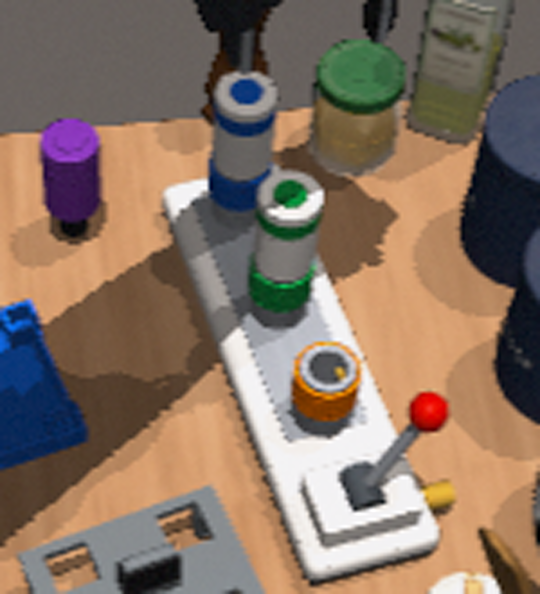

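Both cartridges are seated with the sleeves up under their bodies, blue ring at about (238,190) and green at (281,287). The lever is still shut, ball at (430,411). Water on next.

Call:
{"op": "servo_tool", "data": {"moves": [[[0,0,0],[-0.0428,0.0085,0],50],[[0,0,0],[-0.0428,0.0085,0],50],[[0,0,0],[-0.0428,0.0085,0],50],[[0,0,0],[-0.0428,0.0085,0],50],[[0,0,0],[0,0,0],50],[[0,0,0],[0,0,0.03],50],[[0,0,0],[0,0,0.04],50],[[0,0,0],[0,0,0.04],50],[[0,0,0],[0,0,0.044],50],[[0,0,0],[0,0,0],50],[[0,0,0],[0,0,0],50]]}}

```text
time: 32.3
ee_pos: [0.4965, -0.4174, 0.1079]
tcp_rot: [-179.9, 0.0, 40.2]
wrist_force: [0.7, -0.3, 0.8]
opening: 0.0427
grasp_force: 0.0
```

Call:
{"op": "servo_tool", "data": {"moves": [[[0,0,0],[0,-0.01,0],50],[[0,0,0],[0,-0.01,0],50],[[0,0,0],[0,-0.01,0],50],[[0,0,0],[0,-0.01,0],50],[[0,0,0],[0,-0.01,0],50],[[0,0,0],[0,-0.01,0],50],[[0,0,0],[0,-0.01,0],50],[[0,0,0],[0,-0.006,0],50],[[0,0,0],[0,0,0],50]]}}

```text
time: 33.2
ee_pos: [0.4471, -0.3594, 0.1077]
tcp_rot: [-180.0, 0.0, 40.2]
wrist_force: [0.4, 0.5, -0.8]
opening: 0.0429
grasp_force: 0.0
```

Call:
{"op": "servo_tool", "data": {"moves": [[[0,0,0],[0,-0.003,0],50],[[0,0,0],[0,-0.003,0],50],[[0,0,0],[0,0,0],50]]}}

```text
time: 33.5
ee_pos: [0.4456, -0.3577, 0.1076]
tcp_rot: [179.7, -0.0, 40.2]
wrist_force: [10.2, -13.4, -6.1]
opening: 0.0423
grasp_force: 7.8
```

```bash
python3 - <<'E'
from h import *
for c in ['side','wrist','top']:
    im,d=shot(c,c+'12.png'); marks(['valve_tip'],c,2); dot(c,im,0,px(c,[.46,-.375,.135]),60,.135,8)
E
```

```text
side valve_tip 0.69 [ 0.4502 -0.3641  0.1354] [309 191]
dot [309.2 191.5] [304 186  12  12] 93 [ 0.4504 -0.365   0.135 ]
wrist valve_tip 0.69 [ 0.4477 -0.3611  0.1305] [257 255]
dot [268.2 262.3] [241 236  55  54] 2037 [ 0.4498 -0.3657  0.135 ]
top valve_tip 0.49 [ 0.4494 -0.1027  0.0142] [218 194]
```

Call:
{"op": "servo_tool", "data": {"moves": [[[0,0,0],[0,0.012,0],50],[[0,0,0],[0,0,-0.03],50],[[0,0,0],[0,0,-0.05],60],[[0,0,0],[0,0,-0.05],60],[[0,0,0],[-0.0098,-0.0405,0],60],[[0,0,0],[-0.0098,-0.0405,0],60],[[0,0,0],[-0.0098,-0.0405,0],60]]}}

```text
time: 34.5
ee_pos: [0.3499, -0.2904, 0.2375]
tcp_rot: [-180.0, 0.0, 40.2]
wrist_force: [0.6, 0.4, 0.9]
opening: 0.0513
grasp_force: 0.0
```

Call:
{"op": "servo_tool", "data": {"moves": [[[0,0,-8],[0,0,0],60],[[0,0,-8],[0,0,0],60],[[0,0,-8],[0,0,0],60],[[0,0,-8],[0,0,0],60],[[0,0,-8],[0,0,0],60],[[0,0,-8],[0,0,0],60],[[0,0,-8],[0,0,0],60],[[0,0,-8],[0,0,0],60],[[0,0,-8],[0,0,0],60],[[0,0,-8],[0,0,0],60],[[0,0,-8],[0,0,0],60],[[0,0,-7.8],[0,0,0],60]]}}

```text
time: 35.7
ee_pos: [0.3506, -0.2909, 0.2375]
tcp_rot: [-180.0, -0.0, 136.3]
wrist_force: [-0.1, -0.3, -0.1]
opening: 0.0512
grasp_force: 0.0
```

Call:
{"op": "servo_tool", "data": {"moves": [[[0,0,0],[0,0,0],60],[[0,0,0],[0,0,0],60]]}}

```text
time: 35.9
ee_pos: [0.3506, -0.2909, 0.2375]
tcp_rot: [-180.0, -0.0, 135.8]
wrist_force: [0.1, 0.7, -0.3]
opening: 0.0511
grasp_force: 0.0
```

```bash
cat >> h.py <<'E'
def cloud(cam,d):
    c=calibration(cam); K=np.array(c['camera_matrix']);R=np.array(c['R']);t=np.array(c['t'])
    v,u=np.mgrid[:384,:512]; X=np.stack([(u-K[0,2])/K[0,0]*d,(v-K[1,2])/K[1,1]*d,d],-1); return (X-t)@R
def rect(cam,im,d,zr,c,hue=None,rad=.12):
    W=cloud(cam,d); m=(d>0)&(W[...,2]>zr[0])&(W[...,2]<zr[1])&(np.hypot(W[...,0]-c[0],W[...,1]-c[1])<rad)
    hs=cv2.cvtColor(im,cv2.COLOR_RGB2HSV)
    m&=((abs(hs[...,0].astype(int)-hue)<12)&(hs[...,1]>130)) if hue else (hs[...,1]<90)
    m=cv2.morphologyEx(m.astype(np.uint8),cv2.MORPH_OPEN,np.ones((2,2)))>0
    P=W[m]
    if len(P)<20: print(cam,'few',len(P)); return
    r=cv2.minAreaRect((P[:,:2]*1000).astype(np.float32)); print(cam,len(P),np.round(r[0],1),np.round(r[1],1),round(r[2],2))
E
python3 - <<'E'
from h import *
o=get_obs();p=o['ee_pos'];print(o['time'],p,o['tcp_rot'])
for c in ['wrist','top','side']:
    im,d=shot(c,c+'13.png'); marks(['rack_handle','base_center'],c,1)
    rect(c,im,d,(.036,.052),(.35,-.29)); rect(c,im,d,(.015,.034),(.45,-.104),112)
    if c=='wrist':
        print([px(c,[.3515-.0,-.29,.093])])
E
```

```text
35.9 [ 0.35060522 -0.29085993  0.23753881] [-1.79999331e+02 -9.83491686e-03  1.35781012e+02]
wrist rack_handle 0.77 [ 0.3501 -0.2871  0.076 ] [250 169]
wrist base_center 0.77 [ 0.4476 -0.1034  0.0174] [426 108]
wrist 9937 [ 359.1 -294.7] [129.3 160.7] 45.67
wrist 3037 [ 408.2 -149.1] [284.4 148.4] 45.01
[array([249, 176])]
top rack_handle 0.47 [ 0.3529 -0.2938  0.0761] [280 221]
top base_center 0.58 [ 0.4499 -0.1016  0.0136] [217 193]
top 94 [ 291.8 -311.6] [11.7 83.7] 47.85
top 28 [ 448.  -106.4] [ 83.3 133.9] 45.49
side rack_handle 0.72 [ 0.3447 -0.2896  0.0731] [260 230]
side base_center 0.82 [ 0.4498 -0.1085  0.0131] [212 182]
side 2005 [ 178.5 -403.9] [601.9 166.8] 32.04
side 439 [ 452.  -103.7] [122.2 143.9] 45.05
```

Call:
{"op": "servo_tool", "data": {"moves": [[[0,0,0],[0.0118,0.0407,0],60],[[0,0,0],[0.0118,0.0407,0],60],[[0,0,0],[0.0118,0.0407,0],60],[[0,0,0],[0.0118,0.0407,0],60],[[0,0,0],[0.0118,0.0407,0],60],[[0,0,0],[0,0,0],60],[[0,0,0],[0,0,0],60],[[0,0,0],[0,0,0],60]]}}

```text
time: 37.15
ee_pos: [0.4492, -0.104, 0.2376]
tcp_rot: [-180.0, 0.0, 136.0]
wrist_force: [-0.4, -0.7, -0.6]
opening: 0.051
grasp_force: 0.0
```

```bash
python3 - <<'E'
from h import *
o=get_obs();p=o['ee_pos'];print(o['time'],p,o['tcp_rot'])
c='wrist'; im,d=shot(c,c+'14.png'); marks(['base_center'],c,1)
hs=cv2.cvtColor(im,cv2.COLOR_RGB2HSV); m=((abs(hs[...,0].astype(int)-112)<12)&(hs[...,1]>130)).astype(np.uint8)
n,l,s,cc=cv2.connectedComponentsWithStats(m); i=1+np.argmax(s[1:,4]); print(s[i],cc[i])
W=cloud(c,d); P=W[l==i]; print(np.histogram(P[:,2],bins=np.arange(-.01,.05,.004)))
for z0,z1 in [(.019,.03),(.012,.035)]:
    Q=P[(P[:,2]>z0)&(P[:,2]<z1)]; r=cv2.minAreaRect((Q[:,:2]*1000).astype(np.float32)); print(len(Q),r)
# silhouette of upper rim by rays at z=.024
cnt=max(cv2.findContours((l==i).astype(np.uint8),0,1)[0],key=cv2.contourArea)[:,0]
Q=np.array([ray(c,u,v,.024)[:2] for u,v in cnt])*1000; print(cv2.minAreaRect(Q.astype(np.float32)))
E
```

```text
37.15 [ 0.44919036 -0.10396512  0.2376156 ] [-1.79985312e+02  3.69061456e-03  1.35982376e+02]
wrist base_center 0.88 [ 0.4504 -0.1012  0.0177] [251 160]
[  199    97   106   123 11575] [250.73857451 157.04812095]
(array([   0,    0,    0, 2873, 6437,  240,  257,  757,  949,   16,    0,
          0,    0,    0]), array([-0.01 , -0.006, -0.002,  0.002,  0.006,  0.01 ,  0.014,  0.018,
        0.022,  0.026,  0.03 ,  0.034,  0.038,  0.042,  0.046]))
1663 ((450.93865966796875, -101.65821838378906), (118.3777084350586, 142.98800659179688), 45.02347183227539)
2089 ((450.93865966796875, -101.65821838378906), (118.3777084350586, 142.98800659179688), 45.02347183227539)
((450.80218505859375, -101.42073059082031), (118.1490478515625, 142.64285278320312), 45.12543487548828)
```

Call:
{"op": "servo_tool", "data": {"moves": [[[0,0,0],[-0.0118,-0.0404,0],60],[[0,0,0],[-0.0118,-0.0404,0],60],[[0,0,0],[-0.0118,-0.0404,0],60],[[0,0,0],[-0.0118,-0.0404,0],60],[[0,0,0],[-0.0118,-0.0404,0],60],[[0,0,0],[0,0,0.04],60],[[0,0,0],[0,0,0],60],[[0,0,0],[0,0,0],60],[[0,0,0],[0,0,0],60]]}}

```text
time: 38.15
ee_pos: [0.3522, -0.2898, 0.1995]
tcp_rot: [180.0, 0.1, 136.0]
wrist_force: [0.9, 0.4, -0.1]
opening: 0.0515
grasp_force: 0.0
```

```bash
python3 - <<'E'
from h import *
o=get_obs();p=o['ee_pos'];print(o['time'],p,o['tcp_rot'])
c='wrist'; im,d=shot(c,c+'15.png'); marks(['rack_handle'],c,1)
W=cloud(c,d)
near=np.hypot(W[...,0]-.3515,W[...,1]+.29)<.11
for z0,z1 in [(.038,.05),(.084,.1)]:
    m=(near&(d>0)&(W[...,2]>z0)&(W[...,2]<z1)).astype(np.uint8); n,l,s,cc=cv2.connectedComponentsWithStats(m); i=1+np.argmax(s[1:,4]); 
    Q=W[l==i]; print(s[i],cv2.minAreaRect((Q[:,:2]*1000).astype(np.float32)))
E
```

```text
38.15 [ 0.35219403 -0.28977512  0.19953955] [1.79986568e+02 1.28136552e-01 1.36040903e+02]
wrist rack_handle 0.92 [ 0.3514 -0.2908  0.0775] [246 181]
[  186    99   123   138 12103] ((351.33648681640625, -290.03680419921875), (116.2528076171875, 139.77549743652344), 46.06643295288086)
[240 160  15  45 609] ((351.2027587890625, -289.77264404296875), (12.171850204467773, 39.586734771728516), 45.7509880065918)
```

Call:
{"op": "servo_tool", "data": {"moves": [[[0,0,0],[0.0005,-0.0008,0.04],60],[[0,0,0],[0,0,0.05],60],[[0,0,0],[0,0,0.04],60],[[0,0,0],[0,0,0.01],60],[[0,0,0],[0,0,0],0],[[0,0,0],[0,0,0],0],[[0,0,0],[0,0,0],0],[[0,0,0],[0,0,0],0],[[0,0,0],[0,0,0],0],[[0,0,0],[0,0,0],0],[[0,0,0],[0,0,0],0]], "force": 80}}

```text
time: 39.35
ee_pos: [0.352, -0.2909, 0.0604]
tcp_rot: [180.0, 0.2, 136.0]
wrist_force: [0.1, 0.6, 7.6]
opening: 0.0073
grasp_force: 79.2
```

Call:
{"op": "servo_tool", "data": {"moves": [[[0,0,0],[0,0,-0.01],0],[[0,0,0],[0,0,-0.02],0],[[0,0,0],[0,0,-0.03],0],[[0,0,0],[0,0,-0.03],0],[[0,0,0],[0,0,0],0],[[0,0,0],[0,0,0],0],[[0,0,0],[0,0,0],0]]}}

```text
time: 40.05
ee_pos: [0.3503, -0.2897, 0.1467]
tcp_rot: [-180.0, -0.1, 136.0]
wrist_force: [-0.1, -0.4, -3.1]
opening: 0.0075
grasp_force: 78.5
```

```bash
python3 - <<'E'
from h import *
o=get_obs();p=o['ee_pos'];print(o['time'],p,o['tcp_rot'],o['opening'])
c='wrist'; im,d=shot(c,c+'16.png'); marks(['rack_handle'],c,1)
W=cloud(c,d); near=np.hypot(W[...,0]-p[0],W[...,1]-p[1])<.11; zd=p[2]-.0155
print(np.histogram(W[near&(d>0)][:,2],bins=np.arange(zd-.03,zd+.03,.006))[0])
m=(near&(d>0)&(abs(W[...,2]-zd)<.007)).astype(np.uint8); n,l,s,cc=cv2.connectedComponentsWithStats(m); i=1+np.argmax(s[1:,4]); 
Q=W[l==i]; r=cv2.minAreaRect((Q[:,:2]*1000).astype(np.float32)); print(s[i],r)
A=np.c_[Q[:,:2],np.ones(len(Q))]; k=np.linalg.lstsq(A,Q[:,2],rcond=None)[0]; print('tilt',k)
for cc in ['side','top']:
    im,d=shot(cc,cc+'16.png'); marks(['base_center'],cc,1); rect(cc,im,d,(.012,.034),(.451,-.102),112)
E
```

```text
40.05 [ 0.35032885 -0.28967403  0.14665099] [-1.79993446e+02 -8.69206172e-02  1.36010073e+02] 0.0075022710725083566
wrist rack_handle 0.75 [ 0.3502 -0.2887  0.1634] [249 249]
[  184   165    67   307 22860  3444    50    75    90]
[  138    99   220   184 25906] ((339.3727111816406, -279.4912414550781), (116.74467468261719, 112.83602905273438), 46.00625991821289)
tilt [-0.00492734  0.00399748  0.1330735 ]
side base_center 0.81 [ 0.452  -0.1073  0.0124] [212 182]
side 535 [ 215.5 -305.5] [755.2 150.9] 40.41
top base_center 0.69 [ 0.4495 -0.1033  0.0147] [218 193]
top 53 [ 450.3 -103.5] [110.  129.5] 40.91
```

Call:
{"op": "servo_tool", "data": {"moves": [[[0,0,0],[0.0095,0.0342,0],0],[[0,0,0],[0.0095,0.0342,0],0],[[0,0,0],[0.0095,0.0342,0],0],[[0,0,0],[0.0095,0.0342,0],0],[[0,0,0],[0.0095,0.0342,0],0],[[0,0,0],[0.0095,0.0342,0],0],[[0,0,0.95],[0,0,0],0],[[0,0,0],[0,0,0],0],[[0,0,0],[0,0,0],0],[[0,0,0],[0,0,0],0]]}}

```text
time: 41.35
ee_pos: [0.4519, -0.1035, 0.1476]
tcp_rot: [-180.0, 0.0, 135.0]
wrist_force: [-0.3, -0.1, -4.3]
opening: 0.0076
grasp_force: 78.8
```

```bash
python3 - <<'E'
from h import *
o=get_obs();p=o['ee_pos'];print(o['time'],p,o['tcp_rot'],o['opening'])
for cc in ['side','top']:
    im,d=shot(cc,cc+'17.png'); marks(['base_center','rack_handle'],cc,1)
c='wrist'; im,d=shot(c,c+'17.png'); marks(['base_center','rack_handle'],c,1)
hs=cv2.cvtColor(im,cv2.COLOR_RGB2HSV); m=((abs(hs[...,0].astype(int)-112)<12)&(hs[...,1]>130))
W=cloud(c,d); a=np.radians(o['tcp_rot'][2]); tx=np.array([np.cos(a),np.sin(a)]); ty=np.array([tx[1],-tx[0]])
Q=W[m&(W[...,2]>.018)&(W[...,2]<.03)]; R=Q[:,:2]-p[:2]; print(len(Q), 'x',(R@tx).min(),(R@tx).max(),'y',(R@ty).min(),(R@ty).max())
m2=(abs(W[...,2]-p[2]+.0135)<.007)&(d>0); R=W[m2][:,:2]-p[:2]; print('deck x',np.percentile(R@tx,[0.5,99.5]),'y',np.percentile(R@ty,[.5,99.5]))
E
```

```text
41.35 [ 0.45185234 -0.10351381  0.1475763 ] [-1.79990425e+02  1.87160727e-03  1.35001980e+02] 0.007578830216678889
side base_center 0.74 [ 0.4489 -0.108   0.0118] [211 183]
side rack_handle 0.7 [ 0.4492 -0.101   0.1602] [203 147]
top base_center 0.88 [ 0.4488 -0.1047  0.0138] [218 194]
top rack_handle 0.6 [ 0.4532 -0.1045  0.1627] [212 183]
wrist rack_handle 0.57 [ 0.4494 -0.101   0.1609] [247 241]
527 x 0.0018432052526248107 0.07366038339678686 y -0.058264263717856625 0.059457220295686154
deck x [-0.06341562  0.07142146] y [-0.05730241  0.05785163]
```

Call:
{"op": "servo_tool", "data": {"moves": [[[0,0,0],[0.0007,0.0004,0.02],0],[[0,0,0],[0,0,0.02],0],[[0,0,0],[0,0,0.015],0],[[0,0,0],[0,0,0.005],0],[[0,0,0],[0,0,0.005],0],[[0,0,0],[0,0,0.003],0],[[0,0,0],[0,0,0],0],[[0,0,0],[0,0,0],0]]}}

```text
time: 42.6
ee_pos: [0.4523, -0.102, 0.0801]
tcp_rot: [180.0, 0.0, 135.1]
wrist_force: [-0.3, 0.2, -3.2]
opening: 0.0077
grasp_force: 78.7
```

Call:
{"op": "servo_tool", "data": {"moves": [[[0,0,0],[0,0,0.004],0],[[0,0,0],[0,0,0.004],0],[[0,0,0],[0,0,0.003],0],[[0,0,0],[0,0,0],0],[[0,0,0],[0,0,0],0]]}}

```text
time: 43.1
ee_pos: [0.4519, -0.102, 0.0685]
tcp_rot: [-180.0, -0.0, 135.1]
wrist_force: [-0.6, -0.4, -2.8]
opening: 0.0075
grasp_force: 78.8
```

Lugs are in the sockets with no contact force. I'll seat the last 2 mm, release and lift.

Call:
{"op": "servo_tool", "data": {"moves": [[[0,0,0],[0,0,0.001],0],[[0,0,0],[0,0,0.001],0],[[0,0,0],[0,0,0.001],0],[[0,0,0],[0,0,0],0]]}}

```text
time: 43.5
ee_pos: [0.4522, -0.102, 0.0664]
tcp_rot: [180.0, 0.0, 135.1]
wrist_force: [-2.8, 1.3, 3.8]
opening: 0.0074
grasp_force: 79.7
```

Call:
{"op": "servo_tool", "data": {"moves": [[[0,0,0],[0,0,0],40],[[0,0,0],[0,0,0],50],[[0,0,0],[0,0,0],50],[[0,0,0],[0,0,0],50],[[0,0,0],[0,0,-0.03],50],[[0,0,0],[0,0,-0.05],50],[[0,0,0],[0,0,-0.05],50],[[0,0,0],[0,0,0],50],[[0,0,0],[0,0,0],50],[[0,0,0],[0,0,0],50]]}}

```text
time: 44.5
ee_pos: [0.4516, -0.1019, 0.1944]
tcp_rot: [-180.0, -0.1, 135.1]
wrist_force: [-0.1, -0.3, -0.2]
opening: 0.0427
grasp_force: 0.0
```

```bash
python3 - <<'E'
from h import *
o=get_obs();p=o['ee_pos'];print(o['time'],p,o['tcp_rot'],o['opening'])
c='wrist'; im,d=shot(c,c+'18.png'); marks(['rack_handle','base_center'],c,1)
W=cloud(c,d); near=np.hypot(W[...,0]-p[0],W[...,1]-p[1])<.11
m=(near&(d>0)&(abs(W[...,2]-.05)<.008)).astype(np.uint8); n,l,s,cc=cv2.connectedComponentsWithStats(m); i=1+np.argmax(s[1:,4]); Q=W[l==i]
A=np.c_[Q[:,:2]-p[:2],np.ones(len(Q))]; print('deck z, tilt',np.linalg.lstsq(A,Q[:,2],rcond=None)[0],np.median(Q[:,2]),cv2.minAreaRect((Q[:,:2]*1000).astype(np.float32)))
im,d=shot('side','s18.png'); marks(['valve_tip','cart_green_center','cart_blue_center','jam_jar','salt_shaker'],'side',1)
E
```

```text
44.5 [ 0.45163412 -0.10189982  0.1944299 ] [-1.79951473e+02 -7.64820539e-02  1.35058897e+02] 0.04268171905184569
wrist rack_handle 0.57 [ 0.4505 -0.1007  0.0813] [248 182]
deck z, tilt [-0.00280626  0.0016658   0.04996707] 0.050092305773754744 ((450.8528137207031, -101.6129150390625), (116.25323486328125, 139.5128173828125), 45.047401428222656)
side valve_tip 0.7 [ 0.4525 -0.3633  0.1347] [309 191]
side cart_green_center 0.78 [ 0.6076 -0.2873  0.11  ] [301 137]
side cart_blue_center 0.86 [ 0.2082 -0.3085  0.0485] [242 290]
side jam_jar 0.73 [ 0.3886 -0.4927  0.0005] [346 260]
```

```bash
python3 -c "
from workcell import *
print(job_done())"
```

```text
the job is handed in; nothing more can be done
None
```

Job done and handed in after about 45 s on the robot's clock: water shut off, blue and green cartridges locked in (there was no orange one), water back on, and the rack fully down on the blue tray; the jam jar was unmoved at the last check, while the salt shaker was never near the work but wasn't detected in it.

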